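# Dry-fit two small stone pier models

### The job

Dry-fit the two little stone pier models on their bases. On the square base stand the square shaft with its wide foot down, and on it the stepped pyramid cap, each centred and with its sides in line with the base; on the round base stand the drum with its wide foot down, then the flat collar, then the ball finial on top, each centred. Set every stone down gently and upright without dropping it, let go, and leave the chisel where it lies.

Things in the scene. Friction and masses are not known exactly. Their poses are not given: they have to be found in the camera images.
- square_base: Fixed low square slab of pale limestone, 96 x 96 mm and 25 mm high (upper 7 mm stepped in to 88 x 88 mm), flat top. Origin: centre of its underside, on the bench; x and y axes parallel to its sides, z up. It stands at the left or the right, in the farther row, turned up to 0.7 rad either way.
- round_base: Fixed low round slab of pale limestone, 98 mm diameter and 25 mm high (upper 7 mm stepped in to 90 mm diameter), flat top. Origin: centre of its underside, on the bench; z up. On the other side from the square base.
- square_shaft: Loose square stone shaft, 0.24 to 0.45 kg, 72 mm high: foot 58 x 58 mm and 12 mm high, above it a plain shaft 46 x 46 mm up to the flat top. Stands upright on the bench. Origin: centre of its underside; x and y axes parallel to its sides, z up.
- pyramid_cap: Loose square stone cap, 0.15 to 0.29 kg, 44 mm high: upright sides 58 x 58 mm and 22 mm high, above them a low stepped pyramid (steps 46, 34, 22 and 11 mm square, about 6 mm each). Stands upright on the bench. Origin: centre of its flat underside; x and y axes parallel to its sides, z up.
- drum: Loose round stone drum, 0.19 to 0.35 kg, 60 mm high: foot 58 mm diameter and 10 mm high, narrowing by 13 mm height to a plain cylinder 48 mm diameter up to the flat top. Stands upright on the bench. Origin: centre of its underside, z up.
- collar: Loose flat solid stone disc, 0.12 to 0.22 kg, 26 mm high, 62 mm diameter, its lowest 6 mm tapering in to 52 mm diameter at the underside. Lies on the bench, flat top up. Origin: centre of its underside, z up.
- ball_finial: Loose stone ball finial, 0.11 to 0.21 kg, 64 mm high: round foot 44 mm diameter and 9 mm high, a neck 22 mm diameter (14 to 20 mm up), and a ball 42 mm diameter whose equator is a straight upright band from 34 to 50 mm above the underside. Stands upright on the bench. Origin: centre of its underside, z up.
- chisel: Bystander: loose steel mason's chisel lying between the two bases, 200 mm long, up to 22 mm wide, and 18 mm high. Origin on the bench under its middle; x axis along it. To be left where it lies.
There are look-alikes about, which are no part of the job. What is shaped like the drum but black or purple is not meant.

How it is judged (in metres and radians):
At the end, for the whole second after the job is handed in: Cap on shaft on square base; finial on collar on drum on round base; each centre within 10 mm of the one below, tilt under 0.06 rad, seated at its height within 4 to 6 mm; shaft and cap in line with the square base within 0.175 rad (any quarter turn); all released and at rest (horizontal distance between square_shaft and square_base below 0.01 m and z of square_shaft in the frame of square_base between 0.021 and 0.029 m and (angle between the x axis of square_shaft and the x axis of square_base, either way round below 0.175 rad or angle between the x axis of square_shaft and the y axis of square_base, either way round below 0.175 rad) and horizontal distance between pyramid_cap and square_shaft below 0.01 m and z of pyramid_cap in the frame of square_base between 0.092 and 0.102 m and (angle between the x axis of pyramid_cap and the x axis of square_base, either way round below 0.175 rad or angle between the x axis of pyramid_cap and the y axis of square_base, either way round below 0.175 rad) and horizontal distance between drum and round_base below 0.01 m and z of drum in the frame of round_base between 0.021 and 0.029 m and horizontal distance between collar and drum below 0.01 m and z of collar in the frame of round_base between 0.08 and 0.09 m and horizontal distance between ball_finial and collar below 0.01 m and z of ball_finial in the frame of round_base between 0.105 and 0.117 m and angle between each of square_shaft, pyramid_cap, drum, collar, ball_finial's own z axis and vertical below 0.06 rad and linear speed of each of square_shaft, pyramid_cap, drum, collar, ball_finial below 0.02 m/s); the robot touches nothing.
It fails at once if a stone was dropped (fell free of the fingers at over 0.7 m/s, a fall of about 25 mm) ((contact force between square_shaft and the fingers below 0.2 N and linear speed of square_shaft above 0.7 m/s) or (contact force between pyramid_cap and the fingers below 0.2 N and linear speed of pyramid_cap above 0.7 m/s) or (contact force between drum and the fingers below 0.2 N and linear speed of drum above 0.7 m/s) or (contact force between collar and the fingers below 0.2 N and linear speed of collar above 0.7 m/s) or (contact force between ball_finial and the fingers below 0.2 N and linear speed of ball_finial above 0.7 m/s)).
It fails at once if the chisel was moved more than 40 mm (distance of chisel from where it was at the start of the episode above 0.04 m).
It also fails if it takes over 136 s, if anything falls off the work surface, if the arm or the gripper's body presses on something with over 40 N, if the wrist force passes 120 N, or if a joint passes its speed limit or range.

### The arm

A 6-joint arm with a two-finger parallel gripper is mounted at the origin on the work surface. World frame = base frame: x ahead of the robot, y to its left, z up, the work surface at z = 0. Lengths are in mm, angles in rad, forces in N, time in s.
With the tool pointing down it reaches from about 275 to 825 mm from the base axis. Payload 5.2 kg.
Tool frame: the origin (TCP) lies at the very end of the fingers, on their centre line; the grasp point (between the pads) lies 19 mm behind it; z points along the fingers, y is the line along which they close (so a half turn about z gives the same grasp; the last joint's range is limited). The gripper opens to 93 mm and grips with 3 to 60 N. Pads are 15 mm wide; open, the fingers measure 128 mm over their backs; the gripper's body (75 mm by 188 mm) begins 65 mm behind the grasp point.
Start: joints at [-1.351, 0.259, 1.535, -0, 1.348, -0.203], TCP at [225.694, -501.564, 188.653] pointing down, gripper open.
Joint ranges: [-3.14, 3.14], [-0.91, 2.08], [0.19, 2.58], [-1.22, 4.36], [0.22, 2.71], [-3.12, 3.12]. Speed limits (rad/s): [2.57, 2.57, 3.14, 3.14, 3.14, 3.14].

### API

Orientations are given as [roll, pitch, yaw] about the fixed x, y, z axes, in that order (R = Rz(yaw) Ry(pitch) Rx(roll)).
In Python, from bench import robot gives the robot as it stands. The module is installed in compiled form; this text tells all that it offers. Calls block until the motion is done:
- robot.move_ptp(position, orientation): joint-space move of the TCP to a pose.
- robot.move_linear(position, ori=None, speed=150, f_stop=None): straight line of the TCP; ori=None keeps the orientation; speed is the mean speed in mm/s. With f_stop (N) it stops when the force on the tool has changed by that much, and returns True; else False.
- robot.move_j(angles): joint-space move.
- robot.move_gripper(opening): opening from 0.0 (shut) to 1.0 (fully open); the grip force is fixed at half the most; returns when the fingers have stopped.
- robot.sleep(seconds).
- robot.inverse_kinematics(position, orientation): joint angles nearest the present ones, or None.
- robot.get_image(name): name is "scene" or "top" or "wrist"; returns a dict with "img" (400x640x3 uint8, blue, green, red), "fovy" (degrees; the focal length in pixels is half the picture's height over the tangent of half this angle, whatever the lens; pixels are square), "cx", "cy" (the principal point, pixels), "k1" (the pictures are not rectified: a ray, as slopes to the right and down, at radius r is drawn at 1 + k1 r^2 times it, then the intrinsics apply), "eye" and "orientation" of the camera in the world. Camera axes: x right, y down, z forward; pixel columns grow to the right and rows downward; lengths in mm; the calibration is good to about 2 mm. A picture is of the moment at which its call begins. There is no depth.
A pose or a line that the arm cannot do raises robot.MotionError and nothing moves.
- robot.hand_in(): hands the job in; it is judged then, once.
Readings, each from a call of its own:
- robot.current_t(): time.
- robot.current_qpos(): joint angles.
- robot.current_joint_vel(): joint speeds.
- robot.current_joint_efforts(): joint torques, N m.
- robot.current_tcp_pos(): TCP position.
- robot.current_eef_rot(): TCP orientation.
- robot.current_contact_force(): force on the tool from outside, world axes, zero at the start.
- robot.current_ft_torque(): the same for the moment, N m.
- robot.current_gripper_width(): opening from 0.0 (shut) to 1.0 (fully open).
- robot.current_finger_force(): force on a finger pad.
Only numpy, scipy, OpenCV 4.12 (cv2) and the standard library are available. Lean on these libraries where they do the work, as an engineer would, in place of code of your own. Each camera call takes 0.05 s, during which the arm holds its last target. There are 200 camera calls.

## Working session

There is one attempt and no reset: what is moved stays moved. The work goes in short steps, each a Python script; the robot and the scene stay as the last script left them, time stands still between calls to the robot, and variables do not carry over. Pictures are saved under pics/ and viewed, at most 14 in all, crops included, and the job is handed in when it is done.

```bash
mkdir -p pics; cat > h.py <<'E'
import numpy as np, cv2
from bench import robot
from scipy.spatial.transform import Rotation as Ro
def snap(n,f=None):
    d=robot.get_image(n)
    if f: cv2.imwrite('pics/'+f,d['img'])
    return d
def Rm(o):
    o=np.array(o,float)
    return o if o.shape==(3,3) else Ro.from_euler('xyz',o).as_matrix()
def K(d):
    f=200/np.tan(np.radians(d['fovy'])/2); return f
def rays(d,uv):
    uv=np.atleast_2d(np.array(uv,float)); f=K(d)
    q=(uv-[d['cx'],d['cy']])/f; p=q.copy()
    for _ in range(30): p=q/(1+d['k1']*(p**2).sum(1,keepdims=True))
    return np.c_[p,np.ones(len(p))]@Rm(d['orientation']).T
def plane(d,uv,z):
    r=rays(d,uv); e=np.array(d['eye'],float)
    return e+r*((z-e[2])/r[:,2:])
def proj(d,P):
    c=(np.atleast_2d(P)-d['eye'])@Rm(d['orientation']); s=c[:,:2]/c[:,2:]
    return s*(1+d['k1']*(s**2).sum(1,keepdims=True))*K(d)+[d['cx'],d['cy']]
E
python3 - <<'E'
from h import *
for n in('top','scene','wrist'):
    d=snap(n,n+'0.png'); print(n,{k:d[k] for k in d if k!='img'})
print(robot.current_t(),robot.current_tcp_pos(),robot.current_eef_rot())
E
```

```text
top {'fovy': 54.89119757229411, 'cx': 319.5401439826458, 'cy': 199.5088326312717, 'k1': -0.07651318380339146, 'eye': array([ 469.26217734,    7.74197835, 1060.68740504]), 'orientation': array([-3.11356005,  0.00908182, -1.55437818])}
scene {'fovy': 44.83292926333337, 'cx': 320.2952918598215, 'cy': 196.89437182377623, 'k1': -0.05834925375324833, 'eye': array([ 959.66349667, -591.82339121,  984.22318034]), 'orientation': array([-2.45580729,  0.01753811,  0.62944224])}
wrist {'fovy': 67.82657092918626, 'cx': 318.94754628505353, 'cy': 198.00167300355008, 'k1': -0.0014219751458819277, 'eye': array([ 286.74980278, -471.91759887,  383.36300113]), 'orientation': array([ 2.88739928e+00,  1.60066225e-03, -1.14685589e+00])}
0.15 [ 225.63557714 -501.14215886  188.05068628] [-3.14033034e+00 -2.96474321e-04  4.22823027e-01]
```

View pics/top0.png

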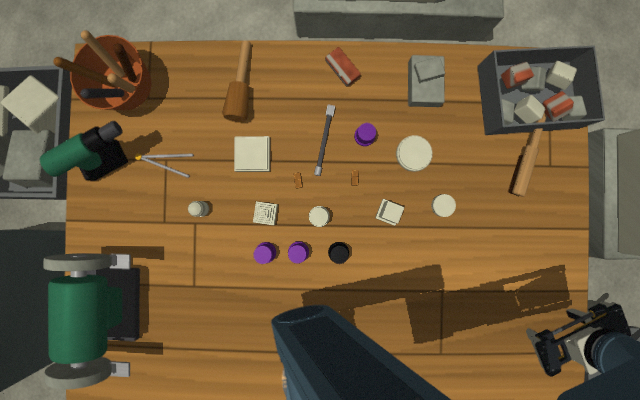

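View pics/scene0.png

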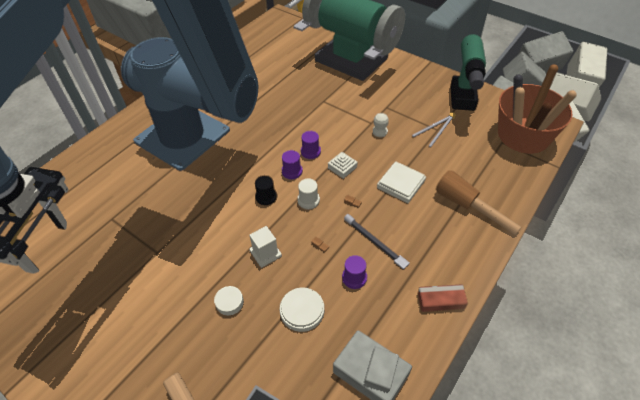

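The top view shows the square base at (252,154), round base (415,153), finial (199,209), cap (265,213), shaft (390,212), collar (444,205) and chisel (325,140). The scene view agrees. There are five drum-shaped things: purple at (263,253), (298,253) and (366,134), black at (339,252), and pale stone at (319,216). Only the pale one fits the description, because black and purple are excluded. I'll confirm that in a crop.

```bash
cat >> h.py <<'E'
def mask(d):
    h=cv2.cvtColor(d['img'],cv2.COLOR_BGR2HSV)
    m=((h[...,1]<75)&(h[...,2]>95)).astype(np.uint8)*255
    return cv2.morphologyEx(m,cv2.MORPH_OPEN,np.ones((3,3)))
def blob(d,uv,m=None):
    m=mask(d) if m is None else m
    cs=cv2.findContours(m,cv2.RETR_EXTERNAL,cv2.CHAIN_APPROX_NONE)[0]
    cs=[c for c in cs if cv2.contourArea(c)>100]
    return min(cs,key=lambda c:-cv2.pointPolygonTest(c,(float(uv[0]),float(uv[1])),True))
E
python3 - <<'E'
from h import *
d=snap('top')
for n,uv,z in [('sqb',(252,154),20),('rnd',(415,153),20),('fin',(199,209),30),('cap',(265,213),15),('drum',(319,216),40),('shaft',(390,212),45),('col',(444,205),20)]:
    c=blob(d,uv); p=plane(d,c[:,0],z)[:,:2].astype(np.float32); r=cv2.minAreaRect(p); print(n,np.round(r[0]),np.round(r[1]),round(r[2]))
i=d['img'][120:270,180:460]; 
s=snap('scene')['img'][120:330,200:420]
cv2.imwrite('pics/crop.png',np.vstack([cv2.resize(i,(600,300),interpolation=2),cv2.resize(s,(300,286),interpolation=2).repeat(1,0) if 0 else cv2.copyMakeBorder(cv2.resize(s,(300,286),interpolation=2),0,0,0,300,0)]))
E
```

```text
sqb [621. 205.] [96. 96.] 1
rnd [ 629. -236.] [93. 96.] 1
fin [470. 354.] [38. 39.] 1
cap [459. 166.] [60. 58.] 83
drum [454.  20.] [53. 50.] 1
shaft [ 467. -167.] [62. 56.] 69
col [ 489. -319.] [60. 63.] 1
```

View pics/crop.png

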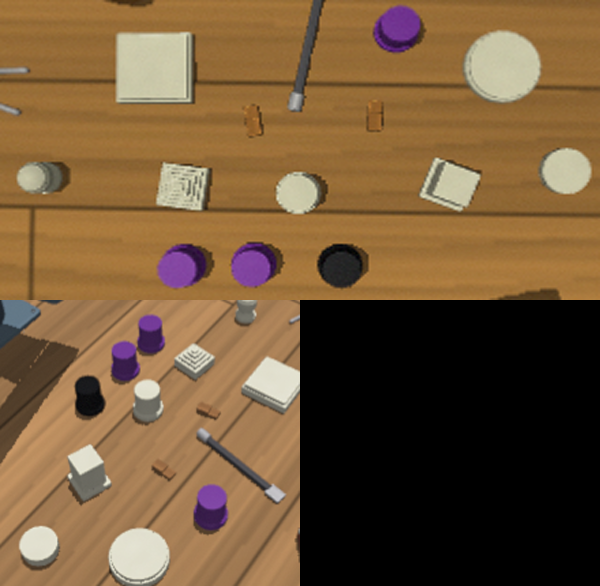

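The crop confirms the pale stone drum at top pixel (319,216). Its purple and black neighbours are the look-alikes. Next I'll sweep the wrist camera over each piece, with the camera directly above it.

```bash
cat >> h.py <<'E'
D=lambda yaw:[np.pi,0,yaw]
def look(xy,z,h=130,yaw=0.0,f=None):
    """camera vertically above xy; returns min-area rect (centre,size,angle deg) of the pale blob on plane z"""
    robot.move_ptp([xy[0]-68*np.cos(yaw),xy[1]-68*np.sin(yaw),h],D(yaw)); robot.sleep(.2)
    d=snap('wrist',f); c=blob(d,proj(d,[xy[0],xy[1],z])[0])
    p=plane(d,c[:,0],z)[:,:2].astype(np.float32); return d,p,cv2.minAreaRect(p)
E
python3 - <<'E'
from h import *
ims=[]
for n,xy,z in [('col',(489,-319),23),('rnd',(629,-236),18),('shaft',(467,-167),40),('drum',(454,20),50),('cap',(459,166),20),('sqb',(621,205),18),('fin',(470,354),42)]:
    d,p,r=look(xy,z); cc=cv2.minEnclosingCircle(p)
    i=d['img'].copy(); cv2.circle(i,tuple(int(v) for v in proj(d,[*r[0],z])[0]),3,(0,0,255),-1); ims.append(cv2.resize(i[60:360,120:520],(260,195)))
    print(n,np.round(r[0],1),np.round(r[1],1),round(r[2],1),np.round(cc[0],1),round(cc[1]*2,1),round(robot.current_t(),1))
ims+= [ims[0]*0]*2
cv2.imwrite('pics/sweep.png',np.vstack([np.hstack(ims[k:k+3]) for k in(0,3,6)]))
E
```

```text
col [ 485.7 -317.1] [62.3 61.2] 90.0 [ 485.7 -317.3] 62.7 1.6
rnd [ 627.  -236.8] [96.5 95.7] 89.9 [ 627.4 -236.9] 97.6 2.5
shaft [ 465.5 -169.1] [52.9 52.8] 69.4 [ 465.4 -168.9] 71.9 3.5
drum [451.2  20.8] [49.6 48.8] 89.9 [451.  21.] 50.8 4.5
cap [456.8 168. ] [58.7 58.6] 82.6 [457.2 168. ] 80.6 5.4
sqb [618.9 208.4] [95.5 95.8] 1.2 [618.8 208.6] 132.4 6.3
fin [465.9 348.9] [42.4 42.3] 11.0 [466.  349.1] 43.4 7.5
```

View pics/sweep.png

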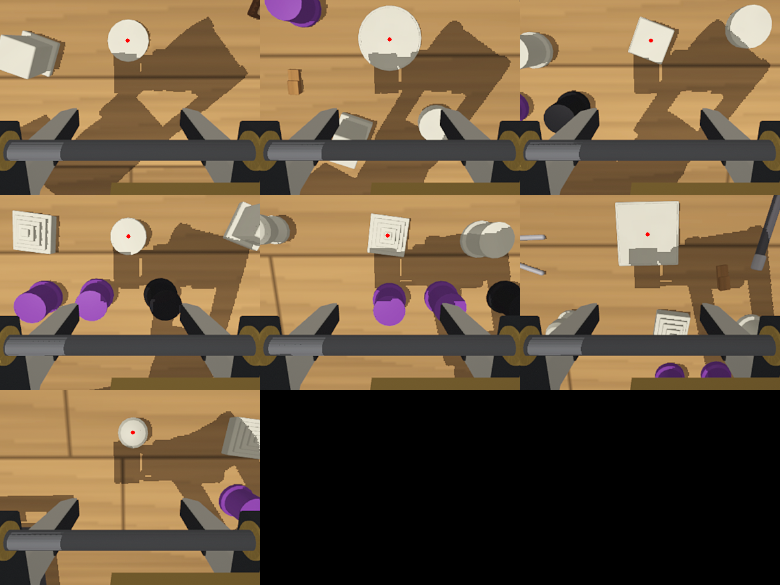

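All seven pieces are found, their sizes match the description, and the marked centres sit on the stones. I'll start with the round pier: drum, then collar, then finial.

```bash
cat >> h.py <<'E'
def pick(xy,yaw,g,H=190):
    robot.move_gripper(1.0)
    robot.move_ptp([*xy,max(g+80,110)],D(yaw)); robot.move_linear([*xy,g+12],speed=150); robot.move_linear([*xy,g],speed=40)
    robot.move_gripper(0.0); w=robot.current_gripper_width()
    print('grip mm',round(w*93,1),'F',np.round(robot.current_finger_force(),1))
    robot.move_linear([*xy,g+25],speed=60); robot.move_linear([*xy,H],speed=200); return w
def place(xy,yaw,zt,w,H=190):
    robot.move_ptp([*xy,H],D(yaw)); robot.sleep(.3)
    print('held mm',round(robot.current_gripper_width()*93,1))
    robot.move_linear([*xy,zt+8],speed=100); robot.sleep(.3)
    s=robot.move_linear([*xy,zt-4],speed=15,f_stop=4)
    p=robot.current_tcp_pos(); print('stop',s,'dz',round(p[2]-zt,1),'xy err',np.round(p[:2]-xy,1))
    robot.move_gripper(min(1,w+.25)); robot.move_linear([*xy,zt+20],speed=60); robot.move_linear([*xy,max(H,zt+90)],speed=200)
    print('t',round(robot.current_t(),1))
E
python3 - <<'E'
from h import *
R=(627.2,-236.8)
w=pick((451.1,20.9),0,18); place(R,0,43,w)
d,p,r=look(R,85,h=190,f='drum.png'); print(np.round(r[0],1),np.round(r[1],1))
E
```

```text
grip mm 46.4 F 30.0
held mm 46.7
stop True dz -0.1 xy err [-0.1 -0.2]
t 18.1
[ 627.5 -236.6] [79.3 78.8]
```

View pics/drum.png

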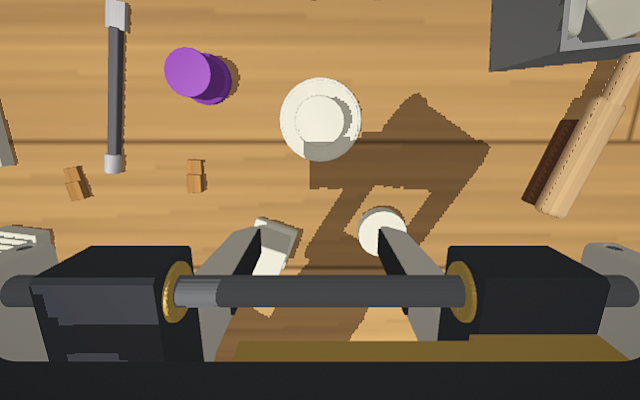

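The drum stands centred on the round base, both near pixel (320,119). Next are the collar and finial.

```bash
python3 - <<'E'
from h import *
R=(627.2,-236.8)
w=pick((485.7,-317.2),0,3); place(R,0,88,w)
w=pick((466,349),0,23); place(R,0,134,w,H=220)
d,p,r=look(R,105,h=240,f='fin.png'); print(np.round(r[0],1),np.round(r[1],1))
E
```

```text
grip mm 0.6 F 0.0
held mm 0.7
stop False dz -3.9 xy err [ 0.1 -0. ]
t 29.2
grip mm 36.3 F 25.8
held mm 36.0
stop False dz -3.9 xy err [ 0.1 -0. ]
t 42.4
[ 627.6 -236.6] [76.6 76.6]
```

View pics/fin.png

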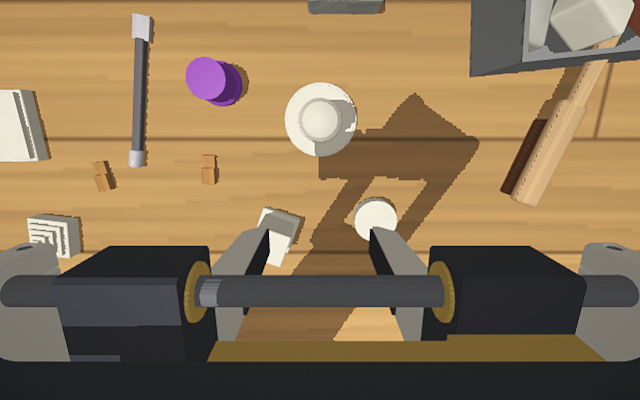

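The collar was missed: the grip closed on nothing, and my script should have stopped there. The finial now stands directly on the drum, at (320,119). I'll check where the collar is and how the finial stands.

```bash
python3 - <<'E'
from h import *
d,p,r=look((485.7,-317.2),23); cc=cv2.minEnclosingCircle(p); print(np.round(r[0],1),np.round(r[1],1),np.round(cc[0],1))
s=snap('scene'); R=(627.2,-236.8)
for z in(25,85,149): print(z,np.round(proj(s,[*R,z])[0]))
c=proj(s,[*R,60])[0].astype(int); x,y=c
a=s['img'][y-100:y+80,x-130:x+110]
cv2.imwrite('pics/sc2.png',cv2.resize(a,None,fx=3,fy=3,interpolation=2)); print(x-130,y-100)
print(robot.current_tcp_pos(),robot.current_eef_rot())
E
```

```text
[ 485.5 -317.5] [61.3 61.5] [ 485.6 -317.3]
25 [301. 305.]
85 [299. 292.]
149 [297. 276.]
169 197
[ 418.77996851 -317.08950991  130.58628904] [ 3.14064209e+00 -9.57043301e-04  1.44757900e-03]
```

View pics/sc2.png

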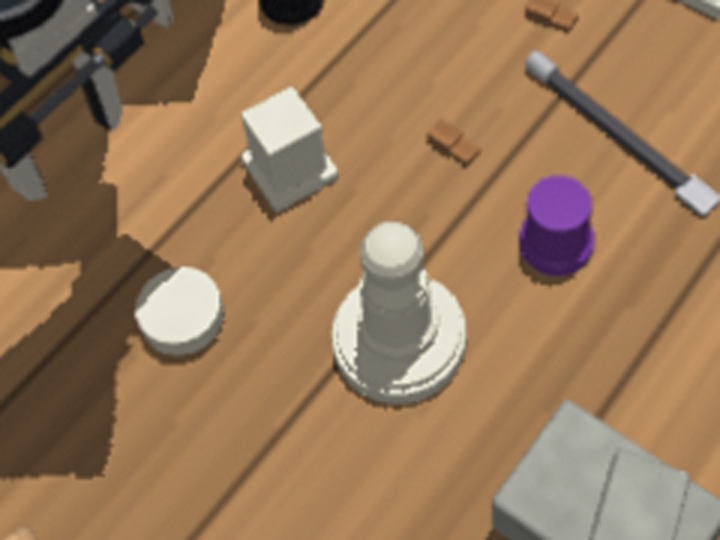

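The collar hasn't moved, so the fingers closed above it. The narrow finial grip of 36 mm also suggests the real fingertips sit higher than the stated TCP. I'll measure this by touching the bare bench with the closed gripper.

```bash
python3 - <<'E'
from h import *
s=snap('scene'); t=robot.current_tcp_pos()
w=robot.current_gripper_width()*46.5
for dz in(0,30): print(dz,np.round(proj(s,[[t[0],t[1]+w,t[2]+dz],[t[0],t[1]-w,t[2]+dz]])))
robot.move_gripper(0.0)
P=[380,-300]
robot.move_ptp([*P,60],D(0)); robot.move_linear([*P,8],speed=100); robot.sleep(.3)
print(robot.current_contact_force())
x=robot.move_linear([*P,-38],speed=15,f_stop=5); print(x,robot.current_tcp_pos(),robot.current_contact_force(),robot.current_t())
robot.move_linear([*P,80])
E
```

```text
0 [[205. 247.]
 [185. 267.]]
30 [[202. 239.]
 [182. 259.]]
[-0.14225963  0.30081356  0.76507837]
True [ 380.03914732 -300.03688621  -29.69269657] [-0.07281736 -0.22998639  5.1814266 ] 48.825
```

The bench touch came at a commanded z of -29.7, so the fingertips are really 30 mm above the stated TCP. I'll add that offset and a grip check, park the finial nearby, check the drum, then set the collar and the finial.

```bash
cat >> h.py <<'E'
Z=29.7
_p,_q=pick,place
def pick(xy,yaw,g,mm,H=160):
    w=_p(xy,yaw,g-Z,H)
    assert abs(w*93-mm)<4,'bad grip'
    return w
def place(xy,yaw,zt,w,H=160): _q(xy,yaw,zt-Z,w,H)
E
python3 - <<'E'
from h import *
R=(627.2,-236.8); T=(535,-260)
w=pick(R,0,108,41); place(T,0,23,w,H=150)
d,p,r=look(R,85,h=150,f='d2.png')
m=cv2.inRange(d['img'],0,0) if 0 else None
print(np.round(r[0],1),np.round(r[1],1))
w=pick((485.6,-317.3),0,3,61); print('lifted',robot.current_gripper_width()*93)
E
```

```text
grip mm 41.4 F 30.0
held mm 41.7
stop True dz -0.0 xy err [-0.  0.]
t 60.4
[ 627.  -236.7] [76.5 77. ]
grip mm 61.2 F 30.0
lifted 61.14348097910241
```

View pics/d2.png

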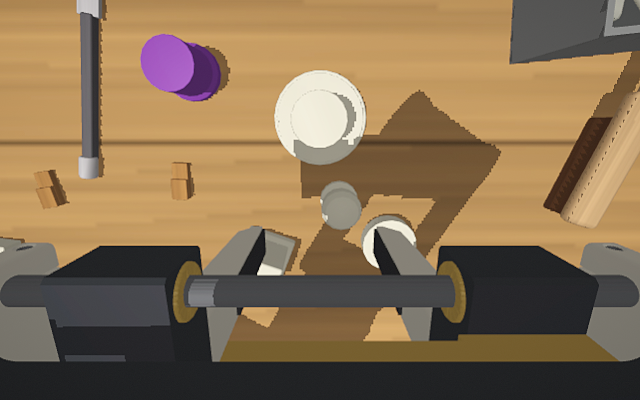

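The drum is still centred at (319,118) on its base at (320,118). The finial stands upright at (340,203), and the collar is gripped at 61 mm. I'll carry on with the collar, finial and shaft.

```bash
python3 - <<'E'
from h import *
R=(627.2,-236.8); T=(535,-260); S=(618.9,208.5); r=np.radians
place(R,0,88,.66,H=160)
w=pick(T,0,23,41.5,H=160); place(R,0,134,w,H=160)
w=pick((465.5,-169),r(-20.6),24,46); place(S,r(1.2),49,w,H=160)
E
```

```text
held mm 61.1
stop True dz 0.1 xy err [-0.1  0. ]
t 70.2
grip mm 41.1 F 30.0
held mm 41.5
stop True dz 0.0 xy err [-0.  0.]
t 78.6
grip mm 45.6 F 30.0
held mm 46.0
stop True dz 0.0 xy err [ 0.1 -0. ]
t 89.6
```

```bash
python3 - <<'E'
from h import *
S=(618.9,208.5); r=np.radians
w=pick((456.9,168),r(-7.4),3,58); place(S,r(1.2),100,w,H=160)
robot.move_j([0,0.1,1.5,0,1.4,1.5]) if 0 else robot.move_ptp([400,0,200],D(0)); print(robot.current_t())
s=snap('scene','end.png')['img']; t=snap('top')['img']
cv2.imwrite('pics/end.png',np.vstack([cv2.resize(s[100:350,170:470],(600,300),interpolation=2)[:, :],cv2.resize(t[100:250,200:480],(600,300),interpolation=2)]))
E
```

```text
grip mm 57.7 F 30.0
held mm 57.8
stop True dz 0.1 xy err [-0.1 -0. ]
t 99.0
100.2167
```

View pics/end.png

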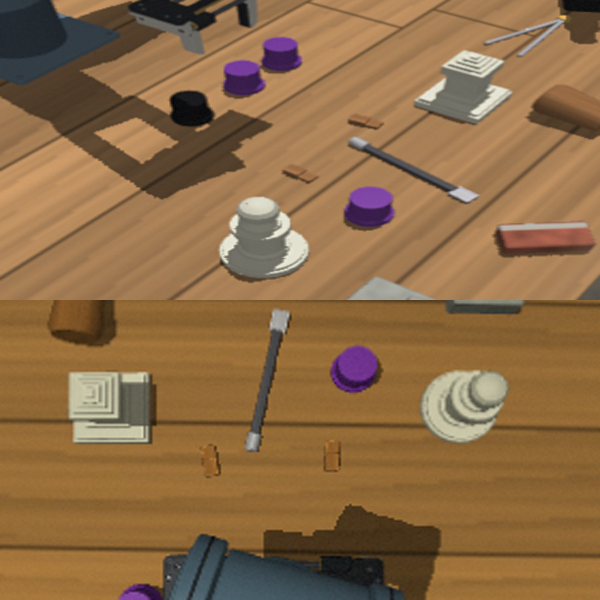

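Both stacks stand upright. In the crop the square pier is near (473,85) and the round one near (260,235), and the chisel hasn't moved. Any apparent offset in the top view comes from parallax. I'm handing in.

```bash
python3 -c "
from bench import robot
print(robot.hand_in())"
```

```text
the job is handed in; nothing more can be done
None
```

Both piers are built and the job was handed in at about 100 s; the verdict was not shown, and the one risk is that a missed first grasp of the collar let the finial fall an estimated 22 mm (about 0.66 m/s, limit 0.7) before I re-set it gently.

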